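# Tip a portion of small cheeses from the scale pan into a crate

### The arm

A 7-joint arm with a two-finger parallel gripper is mounted at the origin on the work surface. World frame = base frame: x ahead of the robot, y to its left, z up, the work surface at z = 0. Lengths are in mm, angles in rad, forces in N, time in s.
With the tool pointing down it reaches from about 400 to 875 mm from the base axis. Payload 6.5 kg.
Tool frame: the origin (TCP) lies between the finger pads; the fingertips stand r.tips_ahead ahead of it and the grasp point (between the pads) lies 11 mm behind it (r.tips_ahead is the distance from the TCP to the fingertips, in mm); z points along the fingers, x is the direction in which the jaws open and shut, and the axes are right-handed (so a half turn about z gives the same grasp; the last joint's range is limited). The gripper opens to 85 mm and grips with 20 to 120 N. Pads are 22 mm wide; open, the fingers measure 114 mm over their backs; the gripper's body (76 mm by 85 mm) begins 54 mm behind the grasp point. The pads swing forward as they close: fully open they stand 13 mm farther back than shut.
Start: joints at [1.041, 0.536, -0.004, 1.538, 0.003, 1.067, -0.071], TCP at [290.772, -581.327, 239.29] pointing down, gripper open.
Joint ranges: [-2.7, 2.7], [-0.37, 2.16], [-1.27, 1.26], [0.24, 2.4], [-1.31, 4.45], [0.19, 1.91], [-2.76, 2.76]. Speed limits (rad/s): [2.39, 2.39, 3.14, 3.14, 3.14, 3.14, 3.14].

### API

Orientations are given as [roll, pitch, yaw] about the fixed x, y, z axes, in that order (R = Rz(yaw) Ry(pitch) Rx(roll)).
In Python, from cell import telemetry, viewer, job, r gives the robot as it stands.
- The arm moves only by the tool drive_tool, never from a script. Its argument "steps" is a list of rows, each a list of 3 entries, a list of its own where there are three numbers: the finger opening in cm, from 0 to 8.54, then the shift along the world's x, y, z in cm, then the turn, a rotation vector about the world's x, y, z in degrees. A call has 1 to 8 rows; each row shifts and turns the commanded pose from where the row before left it; what a row does not reach is not made up. A row lasts 1/12 s, in which the tool goes at most 41.7 mm and 7.16 degrees, less where a joint would pass 70% of its speed; a pose out of reach is approached as far as the arm can. A call is refused whole if a number of a shift passes 4.17 or a number of a turn 7.16, either way. A call with a gripper value outside its range is refused whole. The fingers move at their own pace and stop on an object; the grip force is fixed at half the most. Time passes only in rows, so rows that do not move let the fingers close. It gives the time, the measured TCP pose, the force and the opening at its end, in the units of the state.
- telemetry.get_obs(): the state, without advancing time (a new reading comes with each control period).
- viewer.read_camera(name): name is "side" or "top"; returns the picture (420x560x3 uint8, red, green, blue); there is no depth.
- viewer.camera_model(name): a dict with "intrinsics" (3x3 intrinsics, pixels), "world_from_camera" (4x4, takes a point from camera to world coordinates). Camera axes: x right, y up, looking along -z (the intrinsics and any distortion apply to the point x, -y, -z); pixel columns grow to the right and rows downward; lengths in mm; the calibration is good to about 2 mm. A picture is of the moment at which its call begins. camera_model takes no time and is no camera call.
- job.sign_off(): hands the job in, once; it reports no verdict.
The state is a dict: "time_s": time; "qpos": joint angles; "dq": joint speeds; "joint_torque": joint torques, N m; "tool_pos": TCP position; "tcp_rot": TCP orientation; "force": force on the tool from outside, world axes, zero at the start; "moment": the same for the moment, N m; "width": finger opening in mm.
Only numpy, scipy, OpenCV 4.12 (cv2) and the standard library are available. Lean on these libraries where they do the work, as an engineer would, in place of code of your own. Each camera call takes 0.05 s, during which the arm holds its last target.

### The job

Slide the empty wooden crate squarely up against the front of the scale, centred under the lip of its tipping pan. Then tip the pan by pushing down on its front edge until it bears on its stop, hold it there until all five cheeses have slid into the crate, and let the pan back down to rest without dropping it. The load cell is delicate, so never lean on the pan with more than about 2 kg, and touch neither the cheeses nor the other goods on the counter.

Things in the scene. Friction and masses are not known exactly. Their poses are not given: they have to be found in the camera images.
- scale: Counter scale, fixed: aluminium base 240 x 200 x 55 mm (x, y, z), display on a post at its rear, 255 mm high. Origin: centre of the base's underside. Its -x points out of the front, the way the pan empties; z up. The flat front face lies at x = -120 mm, from 0 to 55 mm high. A steel pan hangs above the base on a yoke: 240 long, 122 wide inside, walls 40 mm high, open at the front.
- pan (a joint): Tilt of the pan (rad) about a level axle along the scale's y: 0 = level, at rest; grows as the lip sinks. Tail-heavy (0.75 kg): let go, it swings back and bangs; bring it back slower than 1.5 rad/s. It meets a rubber-tipped stop somewhere between 0.42 and 0.66 rad, set anew each time: to be felt. The cheeses begin to slide between 0.15 and 0.35 rad.
- axle (a point): Middle of the pan's axle, fixed on the scale: 65 mm in front of the scale's origin (x = -65 mm), 122 mm above the counter.
- lip (a point): Middle of the front edge of the pan's floor (top side); moves with the pan. Level: 90 mm in front of the axle and 10 mm above it, so 35 mm in front of the base's front face, 132 mm above the counter; tipped fully it sinks to 74 to 92 mm.
- tab_left (a point): Centre of the top face of the flat thumb tab on the pan's left (scale's +y) edge by the lip; moves with the pan. Tab 38 (x) x 34 (y) x 4 mm. Level: 172 mm above the counter, 71 mm in front of the axle, 82 mm beside the middle. Down to the stop it sinks 33 to 54 mm and goes 13 to 16 mm forward. Tilting takes 3 to 7 N; on the stop the force climbs 4 to 5 N per mm.
- tab_right (a point): The same on the pan's right edge (scale's -y side). Pressing either tab tips the pan.
- stop: Steel bracket 26 x 40 x 20 mm on the scale's base under the front of the pan; carries the upright rubber-tipped stop screw on which the pan's underside comes to bear. Origin: centre of its underside, 99 mm in front of the scale's origin, 55 mm above the counter. This pose does not tell the screw's height.
- crate: Open, empty wooden crate, loose: 180 (its x) x 165 (its y) x 55 mm high, walls and floor 8 mm thick, 0.3 kg. Origin: centre of its underside; z up. It starts in front of the scale, its +x wall towards the scale. In place, its origin lies at x = -210 mm, y = 0 in the scale's frame, axes parallel to the scale's.
- cheese1: One of five small waxed cheeses standing in the pan at the start: cylinder 42 mm in diameter, 24 mm high, about 30 g. Origin: its centre.
- cheese2: One of five small waxed cheeses standing in the pan at the start: cylinder 42 mm in diameter, 24 mm high, about 30 g. Origin: its centre.
- cheese3: One of five small waxed cheeses standing in the pan at the start: cylinder 42 mm in diameter, 24 mm high, about 30 g. Origin: its centre.
- cheese4: One of five small waxed cheeses standing in the pan at the start: cylinder 42 mm in diameter, 24 mm high, about 30 g. Origin: its centre.
- cheese5: One of five small waxed cheeses standing in the pan at the start: cylinder 42 mm in diameter, 24 mm high, about 30 g. Origin: its centre.
- chutney_jar: Bystander: jar, 58 mm in diameter, 85 mm high, beside the scale's front on its right (-y) side. Origin: centre of the underside.
- honey_jar: Bystander: jar, 50 mm in diameter, 70 mm high, beside the scale on its left (+y) side. Origin: centre of the underside.
- cut_wedge: Bystander: wedge of hard cheese 110 mm long, 45 mm high. Origin: middle of its length, on the underside.
- box_cheese: Bystander: round boxed cheese 113 mm in diameter, 37 mm high. Origin: centre of the underside.
- knife: Bystander: cheese knife 280 mm long lying flat. Origin: between handle and blade, on the underside.
- goat_log: Bystander: white log of goat's cheese 120 mm long, 60 mm in diameter. Origin: middle of the underside.
- pepper_mill: Bystander: wooden pepper mill 56 mm in diameter, 157 mm high. Origin: centre of the underside.
Mind the look-alikes: they are no part of the job. Leave any pink or purple look-alike of the cheese4 alone.

How it is judged (in metres and radians):
On the way, in this order (a step that is already met when the one before it is completed fails the run):
1. the crate stands squarely against the scale's front face, centred under the lip, let go (x of crate in the frame of scale between -0.218 and -0.2 m and y of crate in the frame of scale between -0.015 and 0.015 m and angle between the x axis of crate and the x axis of scale, either way round below 0.14 rad and angle between crate's own z axis and vertical below 0.05 rad and height (world z) of crate below 0.006 m and contact force between the fingers and crate below 0.3 N), for 0.2 s.
2. the pan is held bearing on its stop and all five cheeses are in the crate (contact force between pan and stop above 2 N and x of cheese1 in the frame of crate between -0.083 and 0.083 m and y of cheese1 in the frame of crate between -0.076 and 0.076 m and z of cheese1 in the frame of crate between 0.005 and 0.07 m and x of cheese2 in the frame of crate between -0.083 and 0.083 m and y of cheese2 in the frame of crate between -0.076 and 0.076 m and z of cheese2 in the frame of crate between 0.005 and 0.07 m and x of cheese3 in the frame of crate between -0.083 and 0.083 m and y of cheese3 in the frame of crate between -0.076 and 0.076 m and z of cheese3 in the frame of crate between 0.005 and 0.07 m and x of cheese4 in the frame of crate between -0.083 and 0.083 m and y of cheese4 in the frame of crate between -0.076 and 0.076 m and z of cheese4 in the frame of crate between 0.005 and 0.07 m and x of cheese5 in the frame of crate between -0.083 and 0.083 m and y of cheese5 in the frame of crate between -0.076 and 0.076 m and z of cheese5 in the frame of crate between 0.005 and 0.07 m), for 0.4 s.
At the end, for the whole second after the job is handed in: All five cheeses lie still inside the crate; the crate stands flat and let go under the lip, its front wall within 20 mm of the scale's front face, within 20 mm of centred and 0.14 rad of square; the pan is back level on its rest (below 0.03 rad) (x of cheese1 in the frame of crate between -0.083 and 0.083 m and y of cheese1 in the frame of crate between -0.076 and 0.076 m and z of cheese1 in the frame of crate between 0.005 and 0.07 m and x of cheese2 in the frame of crate between -0.083 and 0.083 m and y of cheese2 in the frame of crate between -0.076 and 0.076 m and z of cheese2 in the frame of crate between 0.005 and 0.07 m and x of cheese3 in the frame of crate between -0.083 and 0.083 m and y of cheese3 in the frame of crate between -0.076 and 0.076 m and z of cheese3 in the frame of crate between 0.005 and 0.07 m and x of cheese4 in the frame of crate between -0.083 and 0.083 m and y of cheese4 in the frame of crate between -0.076 and 0.076 m and z of cheese4 in the frame of crate between 0.005 and 0.07 m and x of cheese5 in the frame of crate between -0.083 and 0.083 m and y of cheese5 in the frame of crate between -0.076 and 0.076 m and z of cheese5 in the frame of crate between 0.005 and 0.07 m and x of crate in the frame of scale between -0.23 and -0.2 m and y of crate in the frame of scale between -0.02 and 0.02 m and angle between the x axis of crate and the x axis of scale, either way round below 0.14 rad and angle between crate's own z axis and vertical below 0.05 rad and height (world z) of crate below 0.006 m and value of joint pan below 0.03 rad and linear speed of each of cheese1, cheese2, cheese3, cheese4, cheese5, crate below 0.02 m/s); the robot touches nothing.
It fails at once if the pan is pressed with more than 24 N (contact force between the fingers and pan above 24 N).
It fails at once if the arm itself leans on the pan with more than 24 N (contact force between the arm and pan above 24 N).
It fails at once if the pan is dropped back (faster than 1.8 rad/s) (velocity of joint pan below -1.8 rad/s).
It fails at once if the robot touches a cheese (contact force between any of the fingers, the arm and cheese1 above 0.3 N or contact force between any of the fingers, the arm and cheese2 above 0.3 N or contact force between any of the fingers, the arm and cheese3 above 0.3 N or contact force between any of the fingers, the arm and cheese4 above 0.3 N or contact force between any of the fingers, the arm and cheese5 above 0.3 N).
It fails at once if another thing on the counter is disturbed (distance of any of chutney_jar, honey_jar, cut_wedge, box_cheese, knife, goat_log, pepper_mill from where it was at the start of the episode above 0.02 m).
It also fails if it takes over 72 s, if anything falls off the work surface, if the arm or the gripper's body presses on something with over 40 N, if the wrist force passes 120 N, or if a joint passes its speed limit or range.

## Working session

There is one attempt and no reset: what is moved stays moved. The work goes in short steps, Python scripts to look and compute and a tool call to move; the robot and the scene stay as the last step left them, time stands still between calls to the robot, and variables do not carry over. Pictures are saved under pics/ and viewed, and the job is handed in when it is done.

Besides the shell and the picture viewer there is one more tool, called by a JSON object that holds its "fn" and its "kwargs", one argument or row to a line. drive_tool: Moves the arm, as the interface text tells. Its arguments: {"type":"object","properties":{"steps":{"type":"array","items":{"type":"array"}}},"required":["steps"]}

```bash
ls; mkdir -p pics
python3 - <<'E'
from cell import telemetry, viewer, job, r
import cv2
print(telemetry.get_obs(), r.tips_ahead)
for n in("side","top"):
    im=viewer.read_camera(n); cv2.imwrite(f"pics/{n}0.png",im[:,:,::-1]); m=viewer.camera_model(n); print(n,m)
E
```

```text
pics
{'time_s': 0.0, 'qpos': array([ 1.04082023,  0.53717603, -0.00439483,  1.53885794,  0.00261169,
        1.06731071, -0.07118026]), 'dq': array([ 0.0017383 ,  0.00084009,  0.00115402,  0.0002506 , -0.00024069,
        0.00028604,  0.00053055]), 'joint_torque': array([ 1.12232286e-03, -5.83397698e+01,  1.04841638e+00, -2.59103823e+01,
        1.22385425e-02,  9.52496164e-03,  1.97970894e-05]), 'tool_pos': array([ 290.44614914, -580.81185456,  238.41303301]), 'tcp_rot': array([ 3.14143203e+00,  1.73936816e-03, -1.10696072e+00]), 'force': array([ 0.35157991,  0.91802114, -0.44261369]), 'moment': array([ 0.05722837,  0.02643864, -0.0176784 ]), 'width': 85.56283385817818} 8.0
side {'intrinsics': array([[450.54773878,   0.        , 274.74684601],
       [  0.        , 450.54773878, 210.27231601],
       [  0.        ,   0.        ,   1.        ]]), 'world_from_camera': array([[ 9.60874977e-01,  1.79107962e-01, -2.11280894e-01,
         2.74786338e+02],
       [-2.76382423e-01,  5.69812331e-01, -7.73903523e-01,
        -1.09183520e+03],
       [-1.82218239e-02,  8.02018856e-01,  5.97020703e-01,
         9.13871881e+02],
       [ 0.00000000e+00,  0.00000000e+00,  0.00000000e+00,
         1.00000000e+00]])}
top {'intrinsics': array([[542.23096056,   0.        , 271.46928695],
       [  0.        , 542.23096056, 206.82283433],
       [  0.        ,   0.        ,   1.        ]]), 'world_from_camera': array([[-1.95234699e-02,  9.89043545e-01, -1.46327372e-01,
         3.49784164e+02],
       [-9.99805855e-01, -1.89234760e-02,  5.49136996e-03,
        -5.46969423e+01],
       [ 2.66218150e-03,  1.46406174e-01,  9.89220979e-01,
         1.61183155e+03],
       [ 0.00000000e+00,  0.00000000e+00,  0.00000000e+00,
         1.00000000e+00]])}
```

View pics/side0.png

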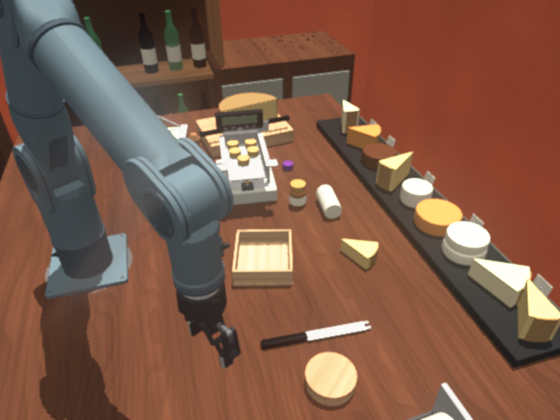

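View pics/top0.png

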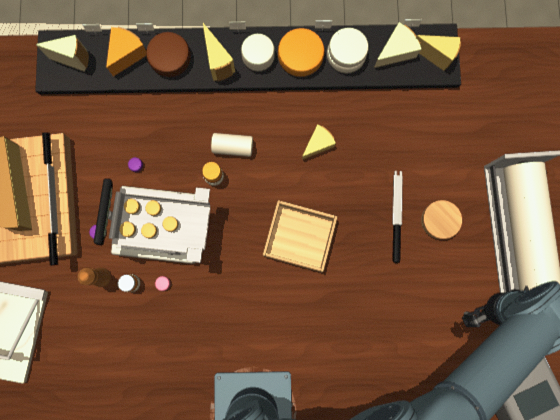

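The side view shows the crate at about (263,257) in front of the scale at (245,165). In the top view the crate is at (300,236) and the scale is at about (160,225), front to the right. I'll enlarge both to measure.

Run:
```python
import cv2
t=cv2.imread("pics/top0.png"); cv2.imwrite("pics/topc.png",cv2.resize(t[150:310,70:350],None,fx=2.85,fy=2.85,interpolation=cv2.INTER_CUBIC))
t=cv2.imread("pics/side0.png"); cv2.imwrite("pics/sidec.png",cv2.resize(t[95:295,180:400],None,fx=3,fy=3,interpolation=cv2.INTER_CUBIC))
```

```text
(no output)
```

View pics/topc.png

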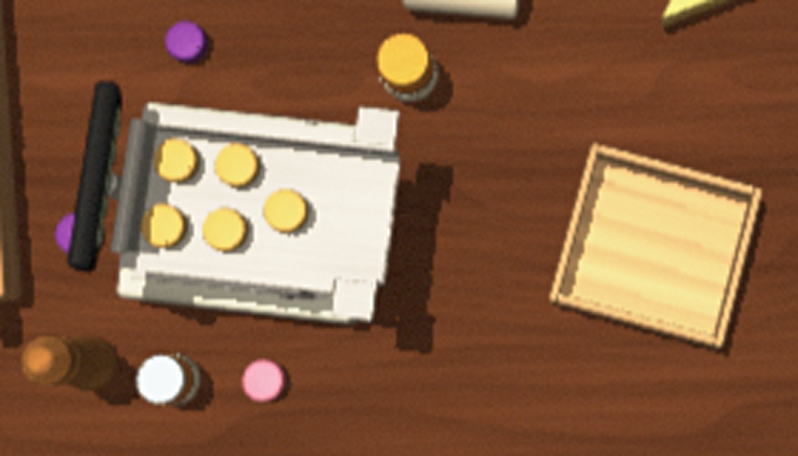

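View pics/sidec.png

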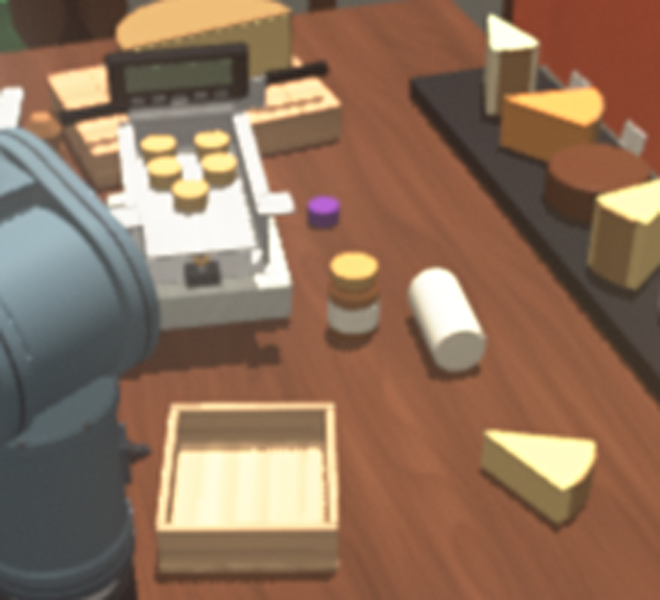

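```bash
cat > h.py <<'E'
import numpy as np, cv2
from scipy.optimize import least_squares
from cell import viewer
M={n:viewer.camera_model(n) for n in("side","top")}
def proj(n,P):
    P=np.atleast_2d(P).astype(float);T=np.linalg.inv(M[n]["world_from_camera"]);c=P@T[:3,:3].T+T[:3,3]
    K=M[n]["intrinsics"];return np.c_[K[0,0]*c[:,0]/-c[:,2]+K[0,2],K[1,1]*-c[:,1]/-c[:,2]+K[1,2]]
def ray(n,uv,z):
    K=M[n]["intrinsics"];T=M[n]["world_from_camera"];d=np.array([(uv[0]-K[0,2])/K[0,0],-(uv[1]-K[1,2])/K[1,1],-1.])
    d=T[:3,:3]@d;o=T[:3,3];return o+d*(z-o[2])/d[2]
def pose(p,L):
    L=np.atleast_2d(L);c,s=np.cos(p[2]),np.sin(p[2]);return np.c_[p[0]+c*L[:,0]-s*L[:,1],p[1]+s*L[:,0]+c*L[:,1],L[:,2]]
def fit(obs,p0):
    # obs: list (cam,(u,v),local)
    f=lambda p:np.concatenate([proj(n,pose(p,l))[0]-uv for n,uv,l in obs])
    s=least_squares(f,p0,loss='soft_l1');return s.x,s.fun.reshape(-1,2)
tc=lambda u,v:np.array([(u+.5)/2.85-.5+70,(v+.5)/2.85-.5+150])
sc=lambda u,v:np.array([(u+.5)/3-.5+180,(v+.5)/3-.5+95])
E
python3 - <<'E'
from h import *
# crate local: +x toward scale(world +y), y = world -x
C=[("top",tc(597,146),[90,-82.5,55]),("top",tc(761,190),[-90,-82.5,55]),("top",tc(722,347),[-90,82.5,55]),("top",tc(553,300),[90,82.5,55]),
 ("side",sc(171,404),[90,82.5,55]),("side",sc(335,404),[90,-82.5,55]),("side",sc(338,530),[-90,-82.5,55]),("side",sc(158,530),[-90,82.5,55]),("side",sc(335,572),[-90,-82.5,0]),("side",sc(160,572),[-90,82.5,0])]
for n,uv,l in C: print(n,ray(n,uv,l[2]).round(0))
p,e=fit(C,[400,-100,1.5]);print("crate",p,e.round(1).tolist())
def tab(s): 
    return lambda a,b:[-136+a*19,s*82+b*17,172]
l=tab(1);r=tab(-1)
S=[("top",tc(398,112),r(-1,-1)),("top",tc(358,108),r(1,-1)),("top",tc(396,148),r(-1,1)),("top",tc(335,280),l(1,-1)),("top",tc(376,282),l(-1,-1)),("top",tc(372,320),l(-1,1)),("top",tc(335,317),l(1,1)),
("top",tc(401,158),[-155,-61,132]),("top",tc(385,283),[-155,61,132]),
("side",sc(290,283),[-120,-100,55]),("side",sc(290,312),[-120,-100,0]),("side",sc(295,211),r(-1,-1)),("side",sc(289,196),r(1,-1))]
p,e=fit(S,[400,150,1.5]);print("scale",p,e.round(1).tolist())
print("inplace crate",pose(p,[[-210,0,0]]),"tabs",pose(p,[l(0,0),r(0,0)]),"lip",pose(p,[-155,0,132]))
for n,uv in(("chut",tc(403,60)),):print(n,ray("top",uv,85))
print("honey",ray("top",tc(160,379),70))
E
```

```text
top [597. -86.  55.]
top [ 549. -252.   55.]
top [ 391. -207.   55.]
top [441. -38.  55.]
side [442. -37.  55.]
side [600. -86.  55.]
side [ 548. -258.   55.]
side [ 393. -210.   55.]
side [ 546. -256.   -0.]
side [ 391. -209.    0.]
crate [ 494.94339433 -146.63969505    1.27915036] [[-0.7, -0.9], [1.7, 0.1], [0.9, 0.3], [-0.6, -0.2], [-0.0, -0.0], [-0.2, -0.4], [-0.0, -0.4], [-1.0, -0.1], [0.9, -0.1], [-0.2, 0.2]]
scale [535.54043842 269.00263995  20.2961612 ] [[0.4, 0.0], [0.4, -0.0], [-0.5, -0.2], [0.8, 0.1], [0.6, 0.9], [0.4, 0.4], [-0.9, -0.1], [-0.8, -0.1], [-0.6, 0.1], [0.6, -0.3], [0.9, 3.2], [-0.2, -0.6], [-0.1, -1.5]]
inplace crate [[509.52730703  60.62001832   0.        ]] tabs [[437.32538679 144.20759344 172.        ]
 [600.0622913  123.89257654 172.        ]] lip [[516.34027001 115.19641922 132.        ]]
chut [683.80120867 108.30874282  85.        ]
honey [369.99772294 350.77975022  70.        ]
```

Run:
```python
from h import *
c=[494.9,-146.6,1.279];s=[535.5,269.0,1.4466]
w=pose(c,[[-86,0,0]])[0];print("wall",w)
t=pose([*pose(s,[[-212,0,0]])[0][:2],s[2]],[[-86,0,0]])[0];print("target",t, "delta",t-w)
P=np.array([290.4,-580.8,238.4]);print("move",w-P)
```

```text
wall [ 470.16011495 -228.96466529    0.        ]
target [498.58456742 -26.70466827   0.        ] delta [ 28.42445247 202.25999701   0.        ]
move [ 179.76011495  351.83533471 -238.4       ]
```

{"fn": "drive_tool", "kwargs": {
  "steps": [
    [8.5,[1.5,2.93,0],[0,0,-3.6]],
    [8.5,[1.5,2.93,0],[0,0,-3.6]],
    [8.5,[1.5,2.93,0],[0,0,-3.6]],
    [8.5,[1.5,2.93,0],[0,0,-3.6]],
    [8.5,[1.5,2.93,0],[0,0,-3.6]],
    [8.5,[1.5,2.93,0],[0,0,-3.6]],
    [8.5,[1.5,2.93,0],[0,0,-3.6]],
    [8.5,[1.5,2.93,0],[0,0,-3.6]]
  ]
}}

```text
time_s: 0.77
tool_pos: [411.0, -345.2, 239.0]
tcp_rot: [3.141, 0.0, -1.613]
force: [0.9, 0.7, 0.3]
width: 85.0
```

{"fn": "drive_tool", "kwargs": {
  "steps": [
    [8.5,[1.5,2.93,0],[0,0,-3.6]],
    [8.5,[1.5,2.93,0],[0,0,-3.6]],
    [8.5,[1.5,2.93,0],[0,0,-3.6]],
    [8.5,[1.5,2.93,0],[0,0,-3.6]],
    [8.5,[0,0,-3],[0,0,0]],
    [8.5,[0,0,-3],[0,0,0]],
    [8.5,[0,0,-3],[0,0,0]],
    [8.5,[0,0,0],[0,0,0]]
  ]
}}

```text
time_s: 1.43
tool_pos: [467.0, -227.7, 144.3]
tcp_rot: [3.132, 0.001, -1.86]
force: [-0.9, 0.7, 1.0]
width: 85.0
```

{"fn": "drive_tool", "kwargs": {
  "steps": [
    [8.5,[0.3,-0.1,-2],[0,0,0]],
    [8.5,[0,0,-2],[0,0,0]],
    [8.5,[0,0,-2],[0,0,0]],
    [8.5,[0,0,0],[0,0,0]],
    [8.5,[0,0,0],[0,0,0]]
  ]
}}

```text
time_s: 1.85
tool_pos: [473.6, -230.8, 89.8]
tcp_rot: [3.14, 0.0, -1.861]
force: [0.8, 0.5, 0.7]
width: 85.3
```

Run:
```python
from cell import telemetry, viewer
import cv2
o=telemetry.get_obs();print(o["tool_pos"],o["tcp_rot"],o["force"],o["qpos"].round(2))
a=viewer.read_camera("side")[:,:,::-1];b=viewer.read_camera("top")[:,:,::-1]
x=cv2.resize(a[150:350,130:330],None,fx=2,fy=2);y=cv2.resize(b[150:350,200:400],None,fx=2,fy=2)
cv2.imwrite("pics/g1.png",cv2.hconcat([x,y]))
```

```text
[ 473.57984849 -230.82456728   89.82481249] [ 3.14043428e+00  7.22208305e-05 -1.86125198e+00] [0.82942927 0.53088267 0.69288169] [ 0.36  0.55  0.    1.96 -0.    0.63 -1.49]
```

View pics/g1.png

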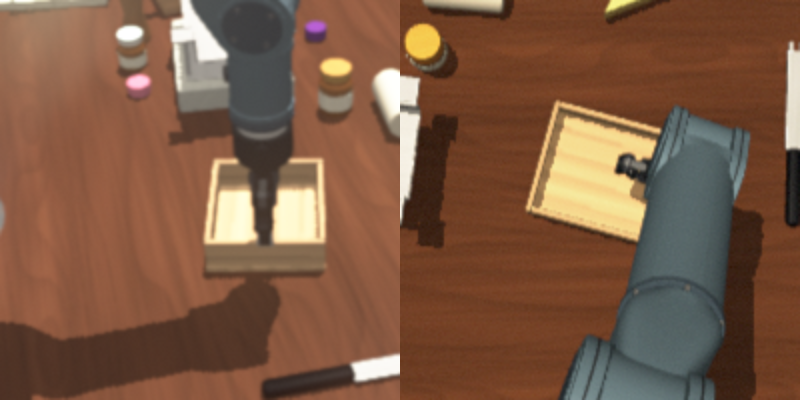

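The gripper is above the crate's near wall (265,240), with one finger inside and one outside. I'll go down and grip.

{"fn": "drive_tool", "kwargs": {
  "steps": [
    [8.5,[-0.3,0.2,-1.9],[0,0,0]],
    [8.5,[0,0,-1.8],[0,0,0]],
    [8.5,[0,0,-1.8],[0,0,0]],
    [8.5,[0,0,0],[0,0,0]],
    [5,[0,0,0],[0,0,0]],
    [3,[0,0,0],[0,0,0]]
  ]
}}

```text
time_s: 2.45
tool_pos: [471.9, -229.3, 35.9]
tcp_rot: [-3.139, -0.0, -1.861]
force: [0.5, 0.8, 0.5]
width: 63.5
```

{"fn": "drive_tool", "kwargs": {
  "steps": [
    [2,[0,0,0],[0,0,0]],
    [1,[0,0,0],[0,0,0]],
    [0,[0,0,0],[0,0,0]],
    [0,[0,0,0],[0,0,0]],
    [0,[0,0,0],[0,0,0]],
    [0,[0,0,0],[0,0,0]]
  ]
}}

```text
time_s: 2.95
tool_pos: [471.2, -228.6, 34.9]
tcp_rot: [-3.141, 0.0, -1.861]
force: [-0.6, 0.8, 6.6]
width: 6.9
```

{"fn": "drive_tool", "kwargs": {
  "steps": [
    [0,[0.1,0.8,0],[0,0,0.8]],
    [0,[0.2,1.5,0],[0,0,0.8]],
    [0,[0.2,1.5,0],[0,0,0.8]],
    [0,[0.2,1.5,0],[0,0,0.8]],
    [0,[0.2,1.5,0],[0,0,0.8]],
    [0,[0.2,1.5,0],[0,0,0.8]],
    [0,[0.2,1.5,0],[0,0,0.8]],
    [0,[0.2,1.5,0],[0,0,0.8]]
  ]
}}

```text
time_s: 3.62
tool_pos: [486.4, -116.3, 34.9]
tcp_rot: [-3.14, -0.001, -1.75]
force: [0.4, -4.6, 3.7]
width: 7.0
```

{"fn": "drive_tool", "kwargs": {
  "steps": [
    [0,[0.2,1.5,0],[0,0,0.8]],
    [0,[0.2,1.5,0],[0,0,0.8]],
    [0,[0.2,1.5,0],[0,0,0.8]],
    [0,[0.2,1.5,0],[0,0,0.8]],
    [0,[0.2,0.8,0],[0,0,0]],
    [0,[0,0,0],[0,0,0]],
    [0,[0,0,0],[0,0,0]]
  ]
}}

```text
time_s: 4.2
tool_pos: [496.6, -45.6, 34.9]
tcp_rot: [-3.14, 0.001, -1.691]
force: [0.7, 4.6, 6.6]
width: 7.0
```

Run:
```python
from cell import telemetry, viewer
import cv2
o=telemetry.get_obs();print(o["tool_pos"],o["tcp_rot"],o["force"],o["qpos"].round(2))
a=viewer.read_camera("side")[:,:,::-1];b=viewer.read_camera("top")[:,:,::-1]
cv2.imwrite("pics/m1s.png",cv2.resize(a[95:295,180:400],None,fx=3,fy=3,interpolation=cv2.INTER_CUBIC))
cv2.imwrite("pics/m1t.png",cv2.resize(b[150:310,70:350],None,fx=2.85,fy=2.85,interpolation=cv2.INTER_CUBIC))
```

```text
[496.63302996 -45.58143567  34.89616337] [-3.14021359e+00  1.42000909e-03 -1.69057036e+00] [0.71807791 4.56162279 6.56530601] [ 0.01  0.62 -0.02  2.05  0.02  0.47 -1.7 ]
```

View pics/m1s.png

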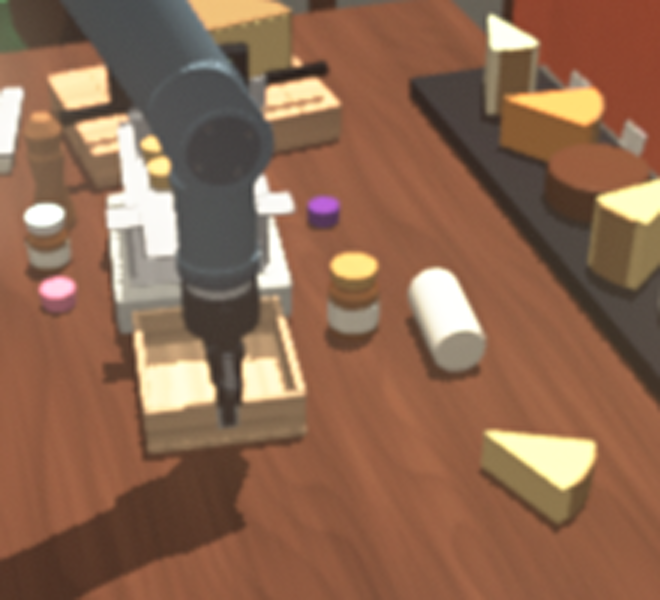

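View pics/m1t.png

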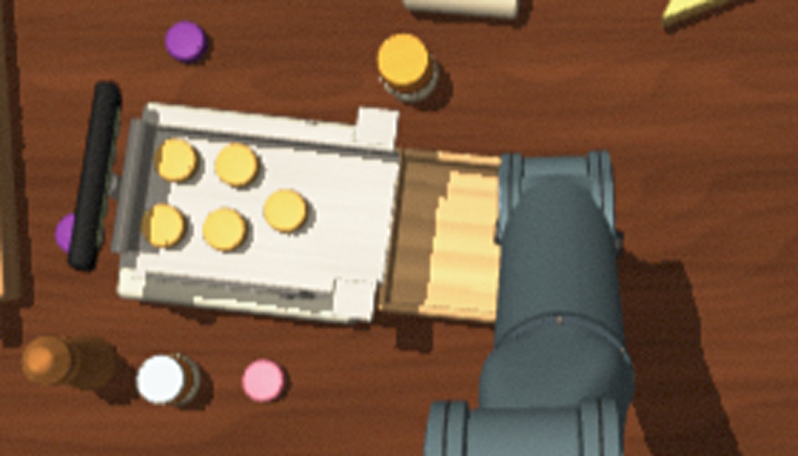

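The crate is nearly in place, its near wall running from (147,412) to (303,398) in the side crop. I'll fit both poses again.

Run:
```python
from h import *
C=[("side",sc(146,413),[-90,82.5,55]),("side",sc(304,399),[-90,-82.5,55]),("side",sc(152,452),[-90,82.5,0]),("side",sc(303,436),[-90,-82.5,0]),("side",sc(134,315),[90,82.5,55]),("side",sc(283,303),[90,-82.5,55])]
c,e=fit(C,[500,40,1.45]);print("crate",c,e.round(1).tolist())
B=[("side",sc(119,302),[-120,100,55]),("side",sc(120,328),[-120,100,0]),("side",sc(290,283),[-120,-100,55]),("side",sc(290,310),[-120,-100,0])]
b,e=fit(B,[535,269,1.4466]);print("base only",b,e.round(1).tolist())
s=[535.5,269.0,1.4466]
for q in(s,b):
  d=c[:2]-q[:2];print("rel",np.cos(q[2])*d[0]+np.sin(q[2])*d[1],-np.sin(q[2])*d[0]+np.cos(q[2])*d[1],c[2]-q[2])
o=[496.6,-45.6];print("from tool",pose([*o,-1.6906+np.pi],[86,0,0]))
```

```text
crate [506.72375751  33.62592028   1.42898275] [[-0.8, 0.3], [0.8, -0.6], [-1.4, 1.1], [1.3, 0.8], [0.2, -1.2], [-0.2, -1.8]]
base only [532.6421713  281.1138791    1.49162768] [[-0.9, -1.8], [0.2, 2.7], [0.1, -2.9], [0.4, 1.2]]
rel -237.12584430719932 -0.6029084913649356 -0.017617246249475915
rel -248.7625597984372 6.26440573607616 -0.06264492401498556
from tool [[506.87848694  39.78356227   0.        ]]
```

{"fn": "drive_tool", "kwargs": {
  "steps": [
    [0,[0.1,0.6,0],[0,0,0]],
    [0,[0.1,0.6,0],[0,0,0]],
    [0,[0,0.5,0],[0,0,0.4]],
    [0,[0,0,0],[0,0,0]],
    [0,[0,0,0],[0,0,0]]
  ]
}}

```text
time_s: 4.72
tool_pos: [498.5, -30.4, 34.9]
tcp_rot: [-3.14, -0.0, -1.686]
force: [-0.0, -0.5, 5.5]
width: 6.9
```

{"fn": "drive_tool", "kwargs": {
  "steps": [
    [0,[0,0.15,0],[0,0,0]],
    [0,[0,0,0],[0,0,0]]
  ]
}}

```text
time_s: 4.88
tool_pos: [498.5, -29.8, 34.9]
tcp_rot: [-3.14, -0.001, -1.687]
force: [0.5, -2.6, 6.3]
width: 7.0
```

{"fn": "drive_tool", "kwargs": {
  "steps": [
    [0,[0,0.15,0],[0,0,0]],
    [0,[0,0,0],[0,0,0]]
  ]
}}

```text
time_s: 5.05
tool_pos: [498.4, -28.7, 34.9]
tcp_rot: [-3.14, -0.001, -1.687]
force: [0.2, -4.6, 5.4]
width: 6.9
```

{"fn": "drive_tool", "kwargs": {
  "steps": [
    [0,[0,0.2,0],[0,0,0]],
    [0,[0,0,0],[0,0,0]]
  ]
}}

```text
time_s: 5.22
tool_pos: [498.4, -26.7, 34.9]
tcp_rot: [-3.14, -0.001, -1.687]
force: [-0.2, -4.0, 6.2]
width: 6.6
```

{"fn": "drive_tool", "kwargs": {
  "steps": [
    [0,[0,0.2,0],[0,0,0]],
    [0,[0,0,0],[0,0,0]]
  ]
}}

```text
time_s: 5.38
tool_pos: [498.4, -24.7, 34.9]
tcp_rot: [-3.14, -0.001, -1.687]
force: [0.7, -5.0, 6.8]
width: 7.1
```

{"fn": "drive_tool", "kwargs": {
  "steps": [
    [0,[0,0.2,0],[0,0,0]],
    [0,[0,0,0],[0,0,0]]
  ]
}}

```text
time_s: 5.55
tool_pos: [498.0, -24.4, 34.9]
tcp_rot: [-3.141, -0.003, -1.689]
force: [-1.1, -9.1, 7.3]
width: 6.9
```

The crate stalled at y = -24.4 with the force rising, where contact was predicted. I'll release it, rise and look.

{"fn": "drive_tool", "kwargs": {
  "steps": [
    [0,[0,-0.15,0],[0,0,0]],
    [2,[0,0,0],[0,0,0]],
    [4,[0,0,0],[0,0,0]],
    [5,[0,0,0],[0,0,0]],
    [5,[0,0,0],[0,0,0]],
    [5,[0,0,0],[0,0,0]],
    [5,[0,0,1.5],[0,0,0]],
    [5,[0,-0.2,3],[0,0,0]]
  ]
}}

```text
time_s: 6.22
tool_pos: [495.2, -24.5, 77.2]
tcp_rot: [3.135, -0.0, -1.685]
force: [0.3, -0.3, 0.3]
width: 49.9
```

{"fn": "drive_tool", "kwargs": {
  "steps": [
    [5,[0,-0.5,4],[0,0,0]],
    [3,[0,-0.5,4],[0,0,0]],
    [2,[0,-1,4],[0,0,0]],
    [0,[0,-1,3],[0,0,0]],
    [0,[-1,-2,0],[0,0,0]],
    [0,[-1,-2,0],[0,0,0]],
    [0,[0,0,0],[0,0,0]]
  ]
}}

```text
time_s: 6.8
tool_pos: [475.9, -99.4, 229.8]
tcp_rot: [3.141, -0.002, -1.692]
force: [-0.5, -0.9, 0.2]
width: 0.1
```

Run:
```python
from cell import telemetry, viewer
import cv2
o=telemetry.get_obs();print(o["tool_pos"],o["tcp_rot"],o["force"],o["qpos"].round(2),o["width"])
a=viewer.read_camera("side")[:,:,::-1];b=viewer.read_camera("top")[:,:,::-1]
cv2.imwrite("pics/m2s.png",cv2.resize(a[95:295,180:400],None,fx=3,fy=3,interpolation=cv2.INTER_CUBIC))
cv2.imwrite("pics/m2t.png",cv2.resize(b[150:310,70:350],None,fx=2.85,fy=2.85,interpolation=cv2.INTER_CUBIC))
```

```text
[475.91886637 -99.42986809 229.78301197] [ 3.14149501e+00 -2.11658675e-03 -1.69158704e+00] [-0.49734516 -0.85925933  0.18330617] [ 0.09  0.27  0.02  1.97 -0.    0.9  -1.57] 0.09970893351417551
```

View pics/m2s.png

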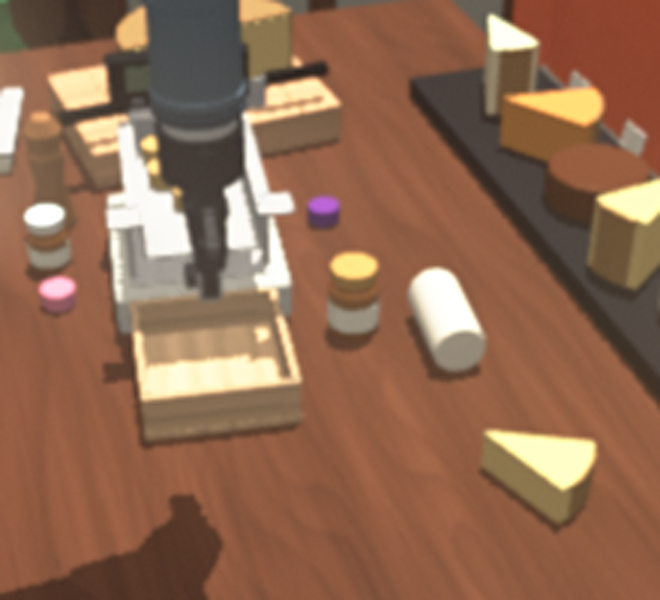

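View pics/m2t.png

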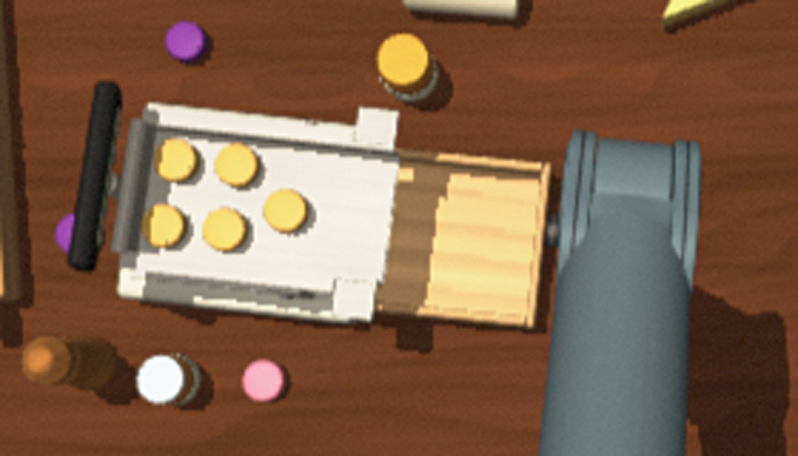

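Run:
```python
from h import *
C=[("top",tc(550,164),[-90,-82.5,55]),("top",tc(534,327),[-90,82.5,55]),("side",sc(143,403),[-90,82.5,55]),("side",sc(300,388),[-90,-82.5,55]),("side",sc(148,440),[-90,82.5,0]),("side",sc(299,424),[-90,-82.5,0]),("side",sc(133,306),[90,82.5,55]),("side",sc(280,292),[90,-82.5,55])]
for q in (C,C[:2]+C[:2]):
  c,e=fit(q,[500,40,1.45]);print("crate",c,e.round(1).tolist())
  s=[535.5,269.0,1.4466]
  d=c[:2]-s[:2];print("rel",np.cos(s[2])*d[0]+np.sin(s[2])*d[1],-np.sin(s[2])*d[0]+np.cos(s[2])*d[1],c[2]-s[2])
```

```text
crate [509.07850448  56.73930037   1.42925473] [[2.2, 0.4], [0.6, -0.1], [-0.5, -1.2], [0.7, -1.6], [-0.8, 0.2], [1.3, 0.1], [-0.1, -2.1], [-0.4, -1.9]]
rel -213.8987943166883 -0.07629523138163208 -0.017345271422472885
crate [507.19748608  61.10155168   1.45680196] [[-0.0, 0.2], [0.0, -0.2], [-0.0, 0.2], [0.0, -0.2]]
rel -209.8031585187277 2.3306185798990313 0.010201962465551828
```

Run:
```python
from h import *
print(ray("top",tc(355,300),172), [proj("side",[x,y,172]) for x,y in((437,144),)], sc(125,206))
```

```text
[437.8805386 144.3403285 172.       ] [array([[220.63539319, 166.82274658]])] [221.33333333 163.33333333]
```

{"fn": "drive_tool", "kwargs": {
  "steps": [
    [0,[-0.5,3.5,0],[0,0,0]],
    [0,[-0.5,3.5,0],[0,0,0]],
    [0,[-0.5,3.5,0],[0,0,0]],
    [0,[-0.5,3.5,0],[0,0,0]],
    [0,[-0.5,3.5,0],[0,0,0]],
    [0,[-0.5,3.5,0],[0,0,0]],
    [0,[-0.9,2.9,0],[0,0,0]],
    [0,[0,0,0],[0,0,0]]
  ]
}}

```text
time_s: 7.57
tool_pos: [436.5, 151.8, 229.2]
tcp_rot: [3.14, 0.003, -1.676]
force: [-0.4, -0.2, 0.2]
width: 0.1
```

{"fn": "drive_tool", "kwargs": {
  "steps": [
    [0,[0,-0.7,-1.5],[0,0,0]],
    [0,[0,0,-1.5],[0,0,0]],
    [0,[0,0,0],[0,0,0]],
    [0,[0,0,0],[0,0,0]]
  ]
}}

```text
time_s: 7.9
tool_pos: [438.0, 137.4, 198.8]
tcp_rot: [3.14, -0.001, -1.685]
force: [0.1, 0.1, 0.1]
width: -0.2
```

Run:
```python
from cell import telemetry, viewer
import cv2
o=telemetry.get_obs();print(o["tool_pos"],o["tcp_rot"],o["force"],o["qpos"].round(2),o["width"])
a=viewer.read_camera("side")[:,:,::-1];b=viewer.read_camera("top")[:,:,::-1]
cv2.imwrite("pics/m3.png",cv2.hconcat([cv2.resize(a[95:295,180:360],(400,444)),cv2.resize(b[150:310,90:234],(400,444))]))
```

```text
[438.032384   137.38710421 198.77245058] [ 3.13953336e+00 -5.10080774e-04 -1.68508462e+00] [0.09208083 0.0650767  0.12778104] [-0.29  0.28 -0.13  2.06  0.05  0.81 -2.13] -0.22432780325763382
```

View pics/m3.png

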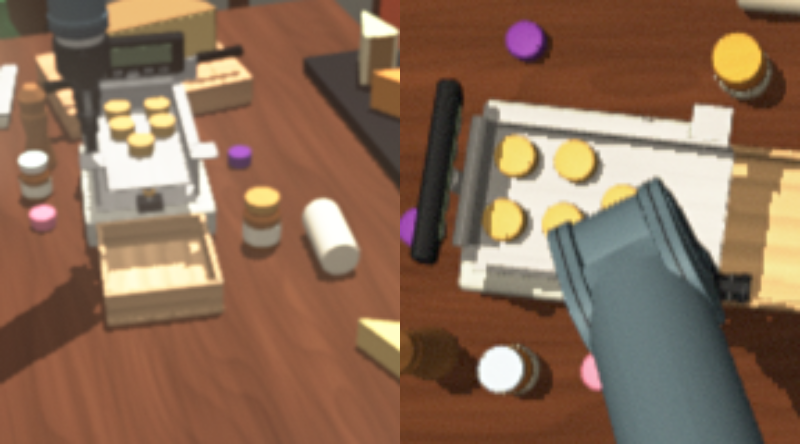

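The fingertips hang over the left tab (90,150 in the left panel). I'll descend until contact.

{"fn": "drive_tool", "kwargs": {
  "steps": [
    [0,[0,0.3,-0.6],[0,0,0]],
    [0,[0,0,-0.5],[0,0,0]],
    [0,[0,0,-0.3],[0,0,0]],
    [0,[0,0,0],[0,0,0]]
  ]
}}

```text
time_s: 8.33
tool_pos: [438.3, 139.7, 184.6]
tcp_rot: [3.14, -0.001, -1.686]
force: [0.3, -0.1, -0.2]
width: -0.1
```

{"fn": "drive_tool", "kwargs": {
  "steps": [
    [0,[0,0,-0.2],[0,0,0]],
    [0,[0,0,-0.2],[0,0,0]],
    [0,[0,0,0],[0,0,0]]
  ]
}}

```text
time_s: 8.58
tool_pos: [438.6, 139.6, 181.0]
tcp_rot: [3.141, -0.0, -1.687]
force: [0.4, -0.4, -0.8]
width: -0.1
```

{"fn": "drive_tool", "kwargs": {
  "steps": [
    [0,[0,0,-0.2],[0,0,0]],
    [0,[0,0,-0.2],[0,0,0]],
    [0,[0,0,0],[0,0,0]]
  ]
}}

```text
time_s: 8.83
tool_pos: [438.8, 138.5, 177.6]
tcp_rot: [3.141, -0.002, -1.687]
force: [-2.5, -3.2, 10.3]
width: -0.0
```

{"fn": "drive_tool", "kwargs": {
  "steps": [
    [0,[0,-0.1,-0.2],[0,0,0]],
    [0,[0,0,0],[0,0,0]]
  ]
}}

```text
time_s: 9.0
tool_pos: [438.7, 137.3, 175.7]
tcp_rot: [3.141, -0.002, -1.688]
force: [-3.5, -4.4, 9.5]
width: 0.0
```

{"fn": "drive_tool", "kwargs": {
  "steps": [
    [0,[0,-0.1,-0.2],[0,0,0]],
    [0,[0,0,0],[0,0,0]]
  ]
}}

```text
time_s: 9.17
tool_pos: [438.5, 136.1, 173.6]
tcp_rot: [3.141, -0.002, -1.688]
force: [-3.6, -4.0, 10.4]
width: -0.1
```

{"fn": "drive_tool", "kwargs": {
  "steps": [
    [0,[-0.05,-0.15,-0.2],[0,0,0]],
    [0,[0,-0.15,-0.2],[0,0,0]],
    [0,[0,0,0],[0,0,0]]
  ]
}}

```text
time_s: 9.42
tool_pos: [438.2, 133.8, 169.6]
tcp_rot: [3.141, -0.001, -1.687]
force: [-2.4, -3.3, 8.4]
width: 0.1
```

{"fn": "drive_tool", "kwargs": {
  "steps": [
    [0,[-0.05,-0.15,-0.2],[0,0,0]],
    [0,[0,-0.1,-0.2],[0,0,0]],
    [0,[0,0,0],[0,0,0]]
  ]
}}

```text
time_s: 9.67
tool_pos: [438.0, 131.8, 165.6]
tcp_rot: [-3.141, -0.0, -1.687]
force: [-2.1, -1.5, 6.9]
width: 0.0
```

{"fn": "drive_tool", "kwargs": {
  "steps": [
    [0,[0,-0.1,-0.2],[0,0,0]],
    [0,[0,-0.1,-0.2],[0,0,0]],
    [0,[0,0,0],[0,0,0]]
  ]
}}

```text
time_s: 9.92
tool_pos: [437.8, 130.0, 161.5]
tcp_rot: [3.142, -0.0, -1.687]
force: [-1.1, -1.4, 6.3]
width: 0.2
```

{"fn": "drive_tool", "kwargs": {
  "steps": [
    [0,[0,-0.1,-0.2],[0,0,0]],
    [0,[0,-0.05,-0.2],[0,0,0]],
    [0,[0,0,0],[0,0,0]]
  ]
}}

```text
time_s: 10.17
tool_pos: [437.6, 128.5, 157.4]
tcp_rot: [3.141, -0.0, -1.687]
force: [-1.6, -1.2, 5.8]
width: -0.0
```

{"fn": "drive_tool", "kwargs": {
  "steps": [
    [0,[0,-0.05,-0.2],[0,0,0]],
    [0,[0,-0.05,-0.2],[0,0,0]],
    [0,[0,0,0],[0,0,0]]
  ]
}}

```text
time_s: 10.42
tool_pos: [437.4, 127.2, 153.3]
tcp_rot: [3.141, -0.001, -1.687]
force: [-1.9, -2.0, 5.9]
width: -0.1
```

{"fn": "drive_tool", "kwargs": {
  "steps": [
    [0,[0,-0.05,-0.2],[0,0,0]],
    [0,[0,-0.05,-0.2],[0,0,0]],
    [0,[0,0,0],[0,0,0]]
  ]
}}

```text
time_s: 10.67
tool_pos: [437.3, 126.2, 149.2]
tcp_rot: [3.141, -0.001, -1.687]
force: [-2.2, -2.0, 5.7]
width: -0.4
```

{"fn": "drive_tool", "kwargs": {
  "steps": [
    [0,[0,-0.05,-0.2],[0,0,0]],
    [0,[0,0,0],[0,0,0]]
  ]
}}

```text
time_s: 10.83
tool_pos: [437.3, 125.8, 147.2]
tcp_rot: [3.141, -0.001, -1.687]
force: [-3.5, -2.7, 4.4]
width: 0.0
```

{"fn": "drive_tool", "kwargs": {
  "steps": [
    [0,[0,-0.05,-0.2],[0,0,0]],
    [0,[0,0,0],[0,0,0]]
  ]
}}

```text
time_s: 11.0
tool_pos: [437.2, 125.4, 145.1]
tcp_rot: [3.14, -0.001, -1.687]
force: [-2.8, -2.5, 4.6]
width: 0.3
```

{"fn": "drive_tool", "kwargs": {
  "steps": [
    [0,[0,0,-0.15],[0,0,0]],
    [0,[0,0,0],[0,0,0]]
  ]
}}

```text
time_s: 11.17
tool_pos: [437.2, 125.2, 143.5]
tcp_rot: [3.14, -0.001, -1.687]
force: [-3.8, -3.8, 2.5]
width: -0.2
```

{"fn": "drive_tool", "kwargs": {
  "steps": [
    [0,[0,0,-0.15],[0,0,0]],
    [0,[0,0,0],[0,0,0]]
  ]
}}

```text
time_s: 11.33
tool_pos: [437.3, 125.1, 142.1]
tcp_rot: [3.14, -0.001, -1.687]
force: [-4.1, -4.4, 6.7]
width: -0.2
```

{"fn": "drive_tool", "kwargs": {
  "steps": [
    [0,[0,0,-0.15],[0,0,0]],
    [0,[0,0,0],[0,0,0]]
  ]
}}

```text
time_s: 11.5
tool_pos: [437.3, 125.0, 141.1]
tcp_rot: [3.14, -0.001, -1.687]
force: [-5.4, -5.8, 12.5]
width: -0.4
```

Run:
```python
from cell import telemetry, viewer
import cv2
o=telemetry.get_obs();print(o["tool_pos"],o["tcp_rot"],o["force"],o["qpos"].round(2),o["width"])
a=viewer.read_camera("side")[:,:,::-1];b=viewer.read_camera("top")[:,:,::-1]
cv2.imwrite("pics/m4.png",cv2.hconcat([cv2.resize(a[95:295,180:360],(400,444)),cv2.resize(b[150:310,130:274],(400,444))]))
```

```text
[437.33195577 125.01075302 141.06160392] [ 3.14046867e+00 -1.37091471e-03 -1.68687885e+00] [-5.36441953 -5.77899574 12.47171942] [-0.28  0.37 -0.12  2.11  0.07  0.67 -2.13] -0.4482899671751635
```

View pics/m4.png

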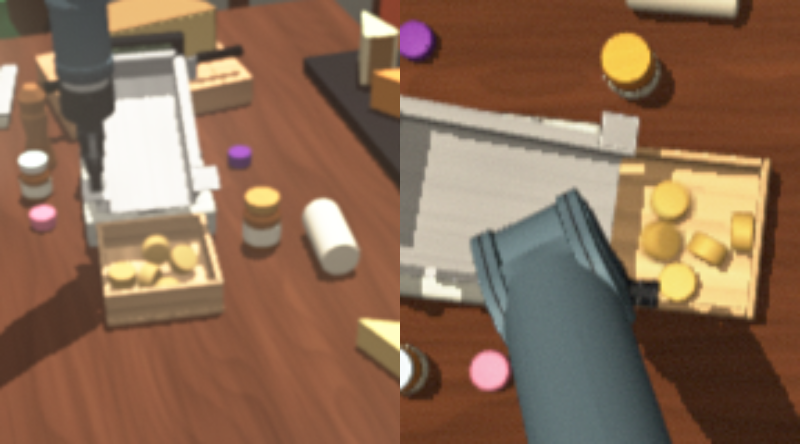

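All five cheeses are in the crate (right panel, x 640–750, y 185–300), and the force is climbing as expected on the stop. I'll hold.

{"fn": "drive_tool", "kwargs": {
  "steps": [
    [0,[0,0,-0.03],[0,0,0]],
    [0,[0,0,0],[0,0,0]],
    [0,[0,0,0],[0,0,0]],
    [0,[0,0,0],[0,0,0]],
    [0,[0,0,0],[0,0,0]],
    [0,[0,0,0],[0,0,0]],
    [0,[0,0,0],[0,0,0]],
    [0,[0,0,0],[0,0,0]]
  ]
}}

```text
time_s: 12.27
tool_pos: [437.3, 125.0, 141.0]
tcp_rot: [3.141, -0.001, -1.687]
force: [-6.1, -5.8, 13.5]
width: -0.2
```

{"fn": "drive_tool", "kwargs": {
  "steps": [
    [0,[0,0,0],[0,0,0]],
    [0,[0,0,0],[0,0,0]],
    [0,[0,0,0],[0,0,0]],
    [0,[0,0,0],[0,0,0]]
  ]
}}

```text
time_s: 12.6
tool_pos: [437.3, 125.0, 141.0]
tcp_rot: [3.141, -0.001, -1.687]
force: [-5.3, -5.5, 13.4]
width: 0.1
```

Run:
```python
from cell import telemetry, viewer
import cv2
o=telemetry.get_obs();print(o["tool_pos"],o["force"])
a=viewer.read_camera("side")[:,:,::-1];b=viewer.read_camera("top")[:,:,::-1]
cv2.imwrite("pics/m5.png",cv2.hconcat([cv2.resize(a[170:250,200:300],(400,320)),cv2.resize(b[200:270,190:277],(400,322))[:320]]))
```

```text
[437.32476618 124.97959903 140.99501996] [-5.25689139 -5.52756557 13.39007462]
```

View pics/m5.png

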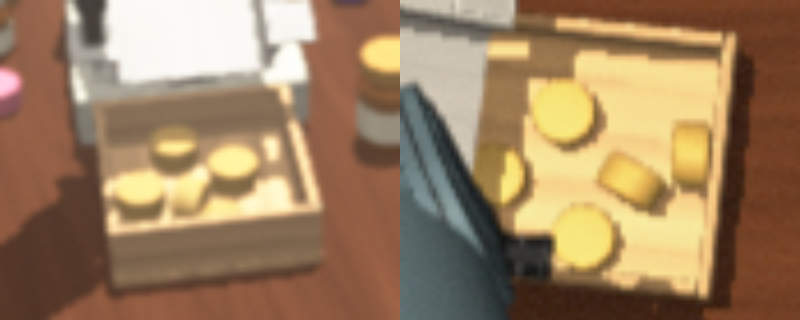

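Still all five, lying still. I'll let the pan back up slowly along its arc.

{"fn": "drive_tool", "kwargs": {
  "steps": [
    [0,[0,0,0.1],[0,0,0]],
    [0,[0,0,0.15],[0,0,0]],
    [0,[0,0,0.2],[0,0,0]],
    [0,[0,0.05,0.2],[0,0,0]],
    [0,[0,0.05,0.2],[0,0,0]],
    [0,[0,0.05,0.2],[0,0,0]],
    [0,[0,0.05,0.2],[0,0,0]],
    [0,[0,0.05,0.2],[0,0,0]]
  ]
}}

```text
time_s: 13.37
tool_pos: [437.7, 127.9, 155.2]
tcp_rot: [3.141, -0.001, -1.687]
force: [-3.2, -3.2, 5.2]
width: -0.1
```

{"fn": "drive_tool", "kwargs": {
  "steps": [
    [0,[0,0.05,0.2],[0,0,0]],
    [0,[0,0.05,0.2],[0,0,0]],
    [0,[0,0.1,0.2],[0,0,0]],
    [0,[0,0.1,0.2],[0,0,0]],
    [0,[0,0.1,0.2],[0,0,0]],
    [0,[0,0.1,0.2],[0,0,0]],
    [0,[0,0.1,0.2],[0,0,0]],
    [0,[0,0.1,0.2],[0,0,0]]
  ]
}}

```text
time_s: 14.03
tool_pos: [438.4, 135.0, 171.7]
tcp_rot: [-3.14, -0.0, -1.687]
force: [-2.6, -4.6, 8.1]
width: -0.1
```

{"fn": "drive_tool", "kwargs": {
  "steps": [
    [0,[0,0.15,0.2],[0,0,0]],
    [0,[0,0.15,0.2],[0,0,0]],
    [0,[0,0.1,0.15],[0,0,0]],
    [0,[0,0,0],[0,0,0]]
  ]
}}

```text
time_s: 14.37
tool_pos: [438.9, 138.6, 177.6]
tcp_rot: [-3.14, -0.001, -1.687]
force: [-3.0, -7.1, 10.2]
width: -0.1
```

{"fn": "drive_tool", "kwargs": {
  "steps": [
    [0,[0,0,0.1],[0,0,0]],
    [0,[0,0,0.1],[0,0,0]],
    [0,[0,0,0.1],[0,0,0]],
    [0,[0,0,0],[0,0,0]]
  ]
}}

```text
time_s: 14.7
tool_pos: [439.0, 140.3, 180.1]
tcp_rot: [-3.139, 0.002, -1.686]
force: [0.4, 0.3, 0.1]
width: 0.1
```

{"fn": "drive_tool", "kwargs": {
  "steps": [
    [0,[0,0,0.1],[0,0,0]],
    [0,[0,0,0.1],[0,0,0]],
    [0,[0,0,0.2],[0,0,0]],
    [0,[0,0,0.5],[0,0,0]],
    [0,[0,0,0],[0,0,0]]
  ]
}}

```text
time_s: 15.12
tool_pos: [438.2, 139.5, 189.3]
tcp_rot: [-3.141, 0.001, -1.686]
force: [-0.2, 0.4, 0.3]
width: 0.0
```

{"fn": "drive_tool", "kwargs": {
  "steps": [
    [0,[0,0,1.5],[0,0,0]],
    [0,[0,0,3],[0,0,0]],
    [0,[0,0,3],[0,0,0]],
    [0,[0,-3,3],[0,0,0]],
    [0,[0,-3.5,0],[0,0,0]],
    [0,[0,-3.5,0],[0,0,0]],
    [0,[0,-3.5,0],[0,0,0]],
    [0,[0,-3.5,0],[0,0,0]]
  ]
}}

```text
time_s: 15.78
tool_pos: [437.6, -31.7, 293.4]
tcp_rot: [-3.14, 0.0, -1.686]
force: [1.1, 0.6, 0.6]
width: 0.1
```

{"fn": "drive_tool", "kwargs": {
  "steps": [
    [0,[0,-3.5,0],[0,0,0]],
    [0,[0,-3.5,0],[0,0,0]],
    [0,[0,-3.5,0],[0,0,0]],
    [0,[0,-3.5,0],[0,0,0]],
    [0,[0,-3.5,0],[0,0,0]],
    [0,[0,-3.5,0],[0,0,0]],
    [0,[0,0,0],[0,0,0]],
    [0,[0,0,0],[0,0,0]]
  ]
}}

```text
time_s: 16.45
tool_pos: [437.3, -242.1, 292.9]
tcp_rot: [3.141, -0.0, -1.691]
force: [-0.4, 0.9, -0.4]
width: -0.0
```

Run:
```python
from cell import telemetry, viewer
import cv2
o=telemetry.get_obs();print(o["time_s"],o["tool_pos"],o["force"])
a=viewer.read_camera("side")[:,:,::-1];b=viewer.read_camera("top")[:,:,::-1]
cv2.imwrite("pics/m6s.png",cv2.resize(a[95:295,180:400],None,fx=3,fy=3,interpolation=cv2.INTER_CUBIC))
cv2.imwrite("pics/m6t.png",cv2.resize(b[150:310,70:350],None,fx=2.85,fy=2.85,interpolation=cv2.INTER_CUBIC))
```

```text
16.45 [ 437.26016588 -242.0541045   292.91449541] [-0.36980129  0.90279096 -0.37062373]
```

View pics/m6s.png

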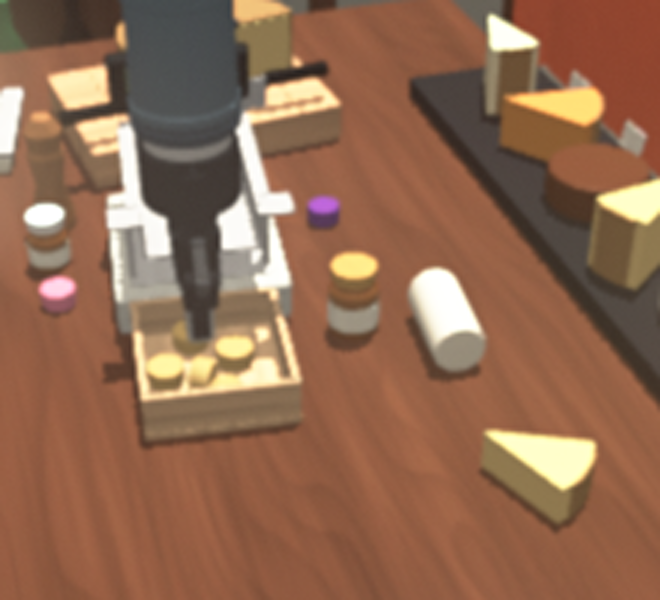

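View pics/m6t.png

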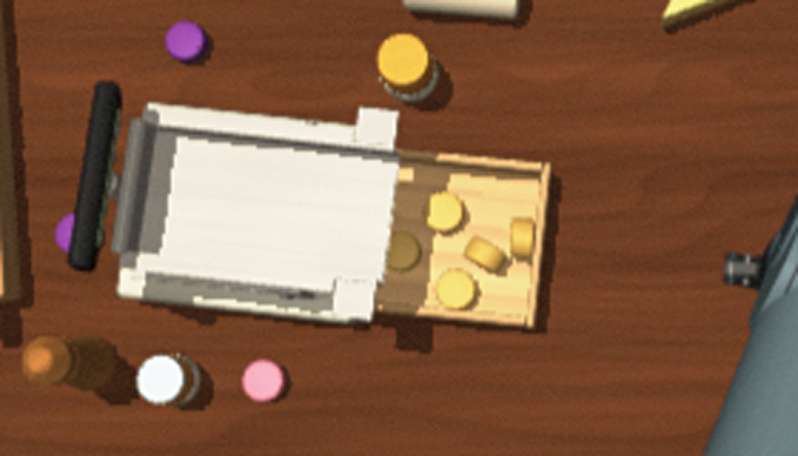

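The pan is back level, with its tabs at (377,126) and (355,300) as at the start. The crate corners are unmoved at (550,163) and (534,327). Five cheeses lie in the crate where they were at the hold, and the bystanders are unmoved.

```bash
python3 -c "
from cell import job
print(job.sign_off())"
```

```text
the job is handed in; nothing more can be done
None
```

The job is done and handed in, at about 16.5 s on the robot's clock; the hand-in gave no verdict.

- **Crate:** I gripped its near wall and slid it against the scale's front until it stalled with the force rising, then let go. The two camera fits differ slightly: x was about -210 mm from the top view alone and -214 mm from both views. It was within about 2.5 mm of centred and 0.02 rad of square.
- **Pan:** I pressed the left tab down about 40 mm to the stop. The force reached about 16 N at most in the readings, against the 24 N limit. I held it there for 1.1 s with all five cheeses in the crate. I then let it back up at roughly 0.3 rad/s, judged from the tool's motion, until the force fell to zero.
- **Last pictures:** The pan is level and the tabs are back where they started. All five cheeses are in the crate, two of them on edge, in the same places as during the hold. The crate has not moved, the bystanders in view are unmoved, and the arm is clear.
- **Not measured directly:** The force between pan and stop I inferred from how the pressing force climbed, about 4 N/mm. The one check that disagreed was a fit of the scale from its base corners alone, about 12 mm off. I set it aside because the crate met the scale where the main fit predicted.

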